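Load the glaze sample jars into the slanted rack in order

TASK

Carry on filling the slanted glaze rack, whose pockets are numbered with dots and whose first pocket already holds the black-capped jar: put the green-capped jar in pocket two, then the yellow-capped jar in pocket three, then the blue-capped jar in pocket four, strictly in that order. Set each one cap outwards and fully down in its pocket, let go of it before you go on to the next, and leave the red-capped jar, the black-capped jar, the cups, the vase and the brush where they are.

Things in the scene. Friction and masses are not known exactly. Their poses are not given: they have to be found in the camera images.
- jar_green: sample jar, white round body 42 mm in diameter and 70 mm high, topped by a green cap 39 mm in diameter and 20 mm high (90 mm in all), with a green band round the body; about 0.14 kg. Origin: centre of its underside; z points to the cap. Stands upright on the ware board at the start; belongs in pocket two.
- jar_yellow: sample jar, white round body 42 mm in diameter and 70 mm high, topped by a yellow cap 39 mm in diameter and 20 mm high (90 mm in all), with a yellow band round the body; about 0.14 kg. Origin: centre of its underside; z points to the cap. Stands upright on the ware board at the start; belongs in pocket three.
- jar_blue: sample jar, white round body 42 mm in diameter and 70 mm high, topped by a blue cap 39 mm in diameter and 20 mm high (90 mm in all), with a blue band round the body; about 0.14 kg. Origin: centre of its underside; z points to the cap. Stands upright on the ware board at the start; belongs in pocket four.
- jar_red: sample jar, white round body 42 mm in diameter and 70 mm high, topped by a red cap 39 mm in diameter and 20 mm high (90 mm in all), with a red band round the body; about 0.14 kg. Origin: centre of its underside; z points to the cap. Stands upright on the ware board at the start; not wanted in the rack: stays on the board.
- jar_black: sample jar, white round body 42 mm in diameter and 70 mm high, topped by a black cap 39 mm in diameter and 20 mm high (90 mm in all), with a black band round the body; about 0.14 kg. Origin: centre of its underside; z points to the cap. It already sits in pocket one and stays there.
- pocket1 (a point): pocket 1 of the rack, marked with one black dot beside its upper edge; square, 47 x 47 mm, 32 mm deep, flat floor. Origin: centre of the floor. z: the pocket's axis out of the mouth, leaning 35 degrees from vertical towards the robot's side (the mouth lies 32 mm along z); x: up the slope of the face; y: along the row.
- pocket2 (a point): pocket 2 of the rack, marked with two black dots beside its upper edge; square, 47 x 47 mm, 32 mm deep, flat floor. Origin: centre of the floor. z: the pocket's axis out of the mouth, leaning 35 degrees from vertical towards the robot's side (the mouth lies 32 mm along z); x: up the slope of the face; y: along the row.
- pocket3 (a point): pocket 3 of the rack, marked with three black dots beside its upper edge; square, 47 x 47 mm, 32 mm deep, flat floor. Origin: centre of the floor. z: the pocket's axis out of the mouth, leaning 35 degrees from vertical towards the robot's side (the mouth lies 32 mm along z); x: up the slope of the face; y: along the row.
- pocket4 (a point): pocket 4 of the rack, marked with four black dots beside its upper edge; square, 47 x 47 mm, 32 mm deep, flat floor. Origin: centre of the floor. z: the pocket's axis out of the mouth, leaning 35 degrees from vertical towards the robot's side (the mouth lies 32 mm along z); x: up the slope of the face; y: along the row.
- rack: fixed white jar rack on a dark stand. Its face, 100 x 290 mm, slopes 35 degrees and has four pockets 70 mm apart, one to four towards the rack's -y, dots repeated on its back. A seated jar sticks out 58 mm; nothing else stands above the face. Origin: centre of the underside; z up, front faces -x.
- board: fixed brown wooden ware board 310 (x) x 210 (y) x 12 mm on which the jars stand, at least 75 mm from centre to centre. Origin: centre of its underside.
- cup_a: dark clay cup, about 60 mm across and 55 mm high, among the jars on the ware board; stays put. Origin: centre of its underside.
- cup_b: dark clay cup, about 66 mm across and 60 mm high, on the table to the left; stays put. Origin: centre of its underside.
- vase: dark clay vase, 84 mm across and 110 mm high, behind; stays put. Origin: centre of its underside.
- brush: glaze brush 180 mm long lying on the table to the left, beyond the rack; stays put.

How it is judged:
On the way, in this order (a step that is already met when the one before it is completed fails the run):
1. the green jar sits fully down in pocket two, cap outwards, released (distance between jar_green and pocket2 below 0.009 m and angle between the z axis of jar_green and the z axis of pocket2, either way round below 0.2 rad and contact force between the fingers and jar_green below 0.1 N and linear speed of jar_green below 0.03 m/s), for 0.2 s.
2. the yellow jar sits fully down in pocket three, cap outwards, released (distance between jar_yellow and pocket3 below 0.009 m and angle between the z axis of jar_yellow and the z axis of pocket3, either way round below 0.2 rad and contact force between the fingers and jar_yellow below 0.1 N and linear speed of jar_yellow below 0.03 m/s), for 0.2 s.
3. the blue jar sits fully down in pocket four, cap outwards, released (distance between jar_blue and pocket4 below 0.009 m and angle between the z axis of jar_blue and the z axis of pocket4, either way round below 0.2 rad and contact force between the fingers and jar_blue below 0.1 N and linear speed of jar_blue below 0.03 m/s), for 0.2 s.
At the end, for the whole second after the job is handed in: The green, yellow and blue jars rest, released and still (under 0.03 m/s), in pockets two, three and four, and the black jar in pocket one: the centre of each jar's underside within 9 mm of the centre of its pocket's floor, and its axis within 0.2 rad of the pocket's (all of step 1 and all of step 2 and all of step 3 and distance between jar_black and pocket1 below 0.009 m and angle between the z axis of jar_black and the z axis of pocket1, either way round below 0.2 rad); the robot touches nothing.
It fails at once if the red-capped jar is moved by more than 30 mm (distance of jar_red from where it was at the start of the episode above 0.03 m).
It fails at once if the black-capped jar is moved by more than 30 mm (distance of jar_black from where it was at the start of the episode above 0.03 m).
It fails at once if a cup is moved by more than 30 mm (distance of any of cup_a, cup_b from where it was at the start of the episode above 0.03 m).
It fails at once if the vase is moved by more than 30 mm (distance of vase from where it was at the start of the episode above 0.03 m).
It fails at once if the brush is moved by more than 30 mm (distance of brush from where it was at the start of the episode above 0.03 m).
It also fails if it takes over 64 s, if anything falls off the work surface, if the arm or the gripper's body presses on something with over 40 N, if the wrist force passes 120 N, or if a joint passes its speed limit or range.

ROBOT

A 7-joint arm with a two-finger parallel gripper is mounted at the origin on the work surface. World frame = base frame: x ahead of the robot, y to its left, z up, the work surface at z = 0. Lengths are in m, angles in rad, forces in N, time in s.
With the tool pointing down it reaches from about 0.425 to 0.875 m from the base axis. Payload 8.4 kg.
Tool frame: the origin (TCP) lies at the very end of the fingers, on their centre line; the grasp point (between the pads) lies 19 mm behind it (ctrl.hold_point_z is the distance from the TCP to the grasp point, in m); z points along the fingers, y is the line along which they close (so a half turn about z gives the same grasp; the last joint's range is limited). The gripper opens to 87 mm and grips with 3 to 60 N. Pads are 19 mm wide; open, the fingers measure 117 mm over their backs; the gripper's body (75 mm by 190 mm) begins 51 mm behind the grasp point.
Start: joints at [1.202, 0.333, 0.04, 1.465, -0.013, 1.343, -0.059], TCP at [0.173, -0.626, 0.189] pointing down, gripper open.
Joint ranges: [-2.58, 2.58], [-0.38, 2.09], [-1.3, 1.39], [0.25, 2.4], [-1.5, 4.64], [0.08, 2.09], [-2.65, 2.65]. Speed limits (rad/s): [2.22, 2.22, 2.79, 2.79, 3.14, 3.14, 3.14].

INTERFACE

Orientations are given as a 3x3 rotation matrix whose columns are the frame's x, y, z axes.
In Python, from station import ctrl gives the robot as it stands.
- The arm moves only by the tool servo_tool, never from a script. Its arguments are lists of equal length, an entry for each row: "hand": the gripper's target within -1 to 1 (fully open at 1, half-way at 0, shut at -1); "linear": the shift along the tool's x, y, z in mm, a list of three; "twist": the turn about the tool's z in degrees. In form: {"hand": [hand, ...], "linear": [[dx, dy, dz], ...], "twist": [twist, ...]}. A call has 1 to 5 rows; each row shifts and turns the commanded pose from where the row before left it, along the tool's axes as they then stand; what a row does not reach is not made up. A row lasts 1/10 s, in which the tool goes at most 50 mm and 8.59 degrees, less where a joint would pass 70% of its speed; a pose out of reach is approached as far as the arm can. A call with a gripper value outside its range is refused whole. The fingers move at their own pace and stop on an object; the grip force is fixed at half the most. Time passes only in rows, so rows that do not move let the fingers close. It gives the time, the measured TCP pose, the force, the opening and the grip force at its end, in the units of the state.
- ctrl.get_state(): the state, without advancing time (a new reading comes with each control period).
- ctrl.snapshot(name): name is "scene" or "top" or "wrist"; returns the picture (384x512x3 uint8, red, green, blue); there is no depth.
- ctrl.camera_model(name): a dict with "camera_matrix" (3x3 intrinsics, pixels), "origin" and "rotation" of the camera in the world; the wrist camera has in their place "mount" (4x4, takes a point from camera to tool coordinates, whose origin is the TCP and whose axes are the flange's). Camera axes: x right, y up, looking along -z (the intrinsics and any distortion apply to the point x, -y, -z); pixel columns grow to the right and rows downward; lengths in m; the calibration is good to about 2 mm. A picture is of the moment at which its call begins: read the wrist's pose just before it. camera_model takes no time and is no camera call.
- ctrl.finish_job(): hands the job in; it is judged then, once.
The state is a dict: "t": time; "joint_pos": joint angles; "qd": joint speeds; "joint_efforts": joint torques, N m; "eef_pos": TCP position; "eef_rot": TCP orientation; "contact_force": force on the tool from outside, world axes, zero at the start; "wrist_torque": the same for the moment, N m; "width": opening from 0.0 (shut) to 1.0 (fully open); "grasp_force": force on a finger pad.
Only numpy, scipy, OpenCV 4.12 (cv2) and the standard library are available. Lean on these libraries where they do the work, as an engineer would, in place of code of your own. Each camera call takes 0.05 s, during which the arm holds its last target. There are 200 camera calls.

## Working session

There is one attempt and no reset: what is moved stays moved. The work goes in short steps, Python scripts to look and compute and a tool call to move; the robot and the scene stay as the last step left them, time stands still between calls to the robot, and variables do not carry over. Pictures are saved under pics/ and viewed, at most 10 in all, crops included, and the job is handed in when it is done.

Besides the shell and the picture viewer there is one more tool, called after "Emit:" as name(argument=value, ...), one argument or row to a line, values as JSON. servo_tool: Moves the arm, as the interface text tells. Its arguments: {"type":"object","properties":{"hand":{"type":"array"},"linear":{"type":"array"},"twist":{"type":"array"}},"required":["hand","linear","twist"]}

```bash
mkdir -p pics
cat > h.py <<'E'
import numpy as np, cv2
from station import ctrl
def snap(n,f):
    im=ctrl.snapshot(n); cv2.imwrite('pics/'+f,im[:,:,::-1]); return im
def ray(n,uv):
    m=ctrl.camera_model(n); K=np.array(m['camera_matrix'])
    if 'mount' in m:
        s=ctrl.get_state(); T=np.array(m['mount']); R0=np.array(s['eef_rot'])
        R=R0@T[:3,:3]; o=np.array(s['eef_pos'])+R0@T[:3,3]
    else: R=np.array(m['rotation']); o=np.array(m['origin'])
    p=np.linalg.inv(K)@[uv[0],uv[1],1]
    return o, R@np.array([p[0],-p[1],-p[2]])
def onz(n,uv,z):
    o,d=ray(n,uv); return o+d*(z-o[2])/d[2]
E
python3 - <<'E'
from h import *
s=ctrl.get_state(); print(s['t'],s['eef_pos'],np.round(s['eef_rot'],3).tolist(),s['width'])
a=snap('scene','s0.png');b=snap('top','t0.png');snap('wrist','w0.png')
for n in('scene','top','wrist'):print(n,ctrl.camera_model(n))
E
```

```text
0.0 [ 0.17308611 -0.62596914  0.18773742] [[0.964, 0.267, -0.001], [0.267, -0.964, 0.002], [-0.0, -0.002, -1.0]] 1.0006342918774676
scene {'camera_matrix': array([[390.22529038,   0.        , 262.46967577],
       [  0.        , 390.22529038, 195.00936792],
       [  0.        ,   0.        ,   1.        ]]), 'origin': array([ 1.27707263, -0.34378868,  0.59575137]), 'rotation': array([[ 0.4933777 , -0.47543487,  0.72838186],
       [ 0.86980554,  0.26573117, -0.41572259],
       [ 0.00409525,  0.83865883,  0.54464171]])}
top {'camera_matrix': array([[357.85992019,   0.        , 255.49022252],
       [  0.        , 357.85992019, 191.58493818],
       [  0.        ,   0.        ,   1.        ]]), 'origin': array([0.37099309, 0.04738449, 0.91630165]), 'rotation': array([[-0.0531349 ,  0.97616142, -0.21044134],
       [-0.99858552, -0.05234443,  0.00932863],
       [-0.00190918,  0.21063935,  0.97756198]])}
wrist {'camera_matrix': array([[281.88330497,   0.        , 259.71658405],
       [  0.        , 281.88330497, 188.82011947],
       [  0.        ,   0.        ,   1.        ]]), 'mount': array([[ 2.15300278e-04,  9.53109049e-01,  3.02626988e-01,
         8.37486741e-02],
       [ 9.99999756e-01, -4.06410756e-04,  5.68533379e-04,
         1.44569700e-03],
       [ 6.64865171e-04,  3.02626792e-01, -9.53108904e-01,
        -1.95368490e-01],
       [ 0.00000000e+00,  0.00000000e+00,  0.00000000e+00,
         1.00000000e+00]])}
```

View pics/s0.png

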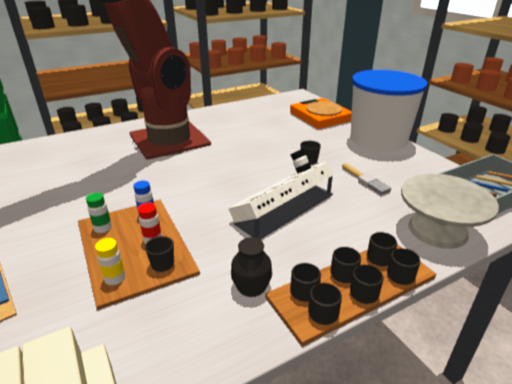

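View pics/t0.png

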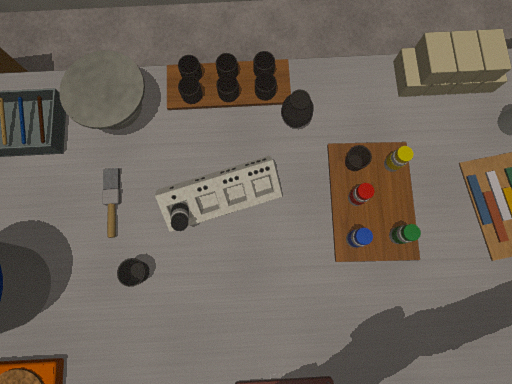

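Run:
```python
from h import *
im=cv2.imread('pics/t0.png'); hsv=cv2.cvtColor(im,cv2.COLOR_BGR2HSV)
rg={'green':(50,80),'yellow':(24,34),'blue':(105,125),'red':(0,4)}
for k,(a,b) in rg.items():
    m=cv2.inRange(hsv,(a,140,60),(b,255,255)); m[:, :325]=0; m[:,425:]=0;m[:140]=0;m[265:]=0
    c=max(cv2.findContours(m,0,1)[0],key=cv2.contourArea)
    (u,v),r=cv2.minEnclosingCircle(c)
    print(k,round(u),round(v),round(r,1),cv2.contourArea(c),np.round(onz('top',(u,v),.102),4), np.round(onz('top',(u,v),.092),4))
crop=cv2.resize(im[145:245,140:300],None,fx=5,fy=5,interpolation=cv2.INTER_CUBIC); cv2.imwrite('pics/c1.png',crop)
print(hsv[170:232:6,[210,225,300]].tolist())
```

```text
green 412 232 8.3 176.5 [ 0.4336 -0.3091  0.102 ] [ 0.4344 -0.3135  0.092 ]
yellow 404 155 9.1 201.0 [ 0.6173 -0.3179  0.102 ] [ 0.6203 -0.3224  0.092 ]
blue 364 236 8.6 201.0 [ 0.4304 -0.1993  0.102 ] [ 0.4311 -0.2023  0.092 ]
red 365 191 8.7 201.5 [ 0.5337 -0.2155  0.102 ] [ 0.5357 -0.2187  0.092 ]
[[[18, 24, 129], [19, 40, 120], [11, 22, 125]], [[17, 33, 109], [21, 32, 168], [16, 26, 128]], [[22, 38, 168], [30, 39, 33], [16, 22, 125]], [[22, 34, 166], [19, 39, 110], [16, 25, 132]], [[21, 34, 158], [16, 29, 96], [12, 20, 126]], [[17, 36, 162], [19, 37, 164], [14, 30, 129]], [[28, 31, 139], [20, 41, 167], [16, 26, 128]], [[20, 35, 162], [22, 42, 165], [14, 22, 128]], [[17, 37, 171], [7, 25, 132], [10, 24, 130]], [[22, 21, 132], [14, 25, 131], [15, 27, 130]], [[17, 27, 131], [15, 31, 132], [16, 29, 131]]]
```

View pics/c1.png

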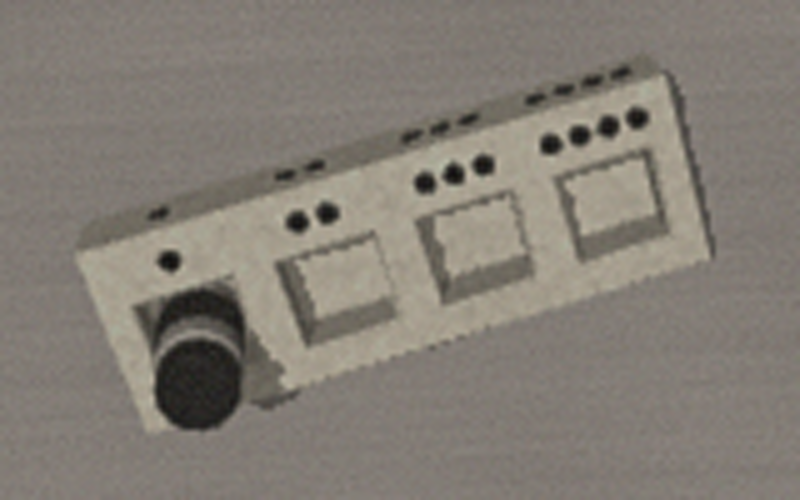

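```bash
cat > rack.py <<'E'
from h import *
from scipy.optimize import least_squares
px=np.array([[77,254],[668,73],[714,257],[148,433],[278,263],[376,234],[397,313],[308,346],[418,215],[515,192],[533,272],[443,304],[555,178],[652,150],[668,232],[580,262]],float)
px=(px+.5)/5-.5+[140,145]
uv=[(50,145),(50,-145),(-50,-145),(-50,145)]
P=[(i,a,b) for i in(2,3,4) for a,b in((1,1),(1,-1),(-1,-1),(-1,1))]
a35=np.radians(35)
def face(p,u,w,n=0): # u up slope, w along row, n out of the face
    x,y,h,yaw,c=p
    fx=np.cos(a35)*u-np.sin(a35)*n; fz=np.sin(a35)*u+np.cos(a35)*n
    return np.array([x+np.cos(yaw)*fx-np.sin(yaw)*w, y+np.sin(yaw)*fx+np.cos(yaw)*w, h+fz])
m=ctrl.camera_model('top');K=np.array(m['camera_matrix']);R=np.array(m['rotation']);o=np.array(m['origin'])
def proj(X):
    c=R.T@(X-o); q=K@[c[0],-c[1],-c[2]]; return q[:2]/q[2]
def pts(p): return [face(p,u,w) for u,w in uv]+[face(p,p[4]+a*.0235*1000,105-70*(i-1)+b*23.5) for i,a,b in P]
def res(q):
    p=[q[0]*1000,q[1]*1000,q[2]*1000,q[3],q[4]*1000]
    return np.ravel([proj(X/1000) for X in pts(p)]-px)
if __name__=='__main__':
    r=least_squares(res,[.39,.13,.1,.2,0]); q=r.x
    print(q, np.abs(r.fun).max(), np.sqrt(np.mean(r.fun**2)))
    p=[q[0]*1000,q[1]*1000,q[2]*1000,q[3],q[4]*1000]
    for i in(1,2,3,4): print(i,'mouth',np.round(face(p,p[4],105-70*(i-1)),1),'floor',np.round(face(p,p[4],105-70*(i-1),-32),1))
    print('top edge',np.round(face(p,50,145),1),np.round(face(p,50,-145),1),'bottom',np.round(face(p,-50,0),1))
E
python3 rack.py
```

```text
[ 0.5479491   0.12427148  0.06796982  0.25104821 -0.00697183] 0.8302842079261552 0.44199845070729143
1 mouth [516.3 224.6  64. ] floor [534.1 229.1  37.8]
2 mouth [533.7 156.8  64. ] floor [551.5 161.3  37.8]
3 mouth [551.1  88.9  64. ] floor [568.9  93.5  37.8]
4 mouth [568.5  21.1  64. ] floor [586.3  25.7  37.8]
top edge [551.6 274.9  96.6] [623.6  -6.   96.6] bottom [508.3 114.1  39.3]
```

Emit:
servo_tool(
  hand=[0.4,0.4,0.4,0.4,0.4],
  linear=[
    [0,0,0],
    [30,-22,0],
    [30,-22,0],
    [30,-22,0],
    [30,-22,0],
  ],
  twist=[1.1,0,0,0,0],
)

```text
t: 0.65
eef_pos: [0.2684, -0.5102, 0.1886]
eef_rot: [[0.969, 0.247, -0.0], [0.247, -0.969, 0.0], [-0.0, -0.0, -1.0]]
contact_force: [0.5, -0.0, 0.6]
width: 0.718
grasp_force: 0.0
```

Emit:
servo_tool(
  hand=[0.4,0.4,0.4,0.4,0.4],
  linear=[
    [30,-22,0],
    [30,-22,0],
    [30,-22,0],
    [30,-22,0],
    [30,-22,0],
  ],
  twist=[0,0,0,0,0],
)

```text
t: 1.15
eef_pos: [0.3864, -0.3664, 0.1888]
eef_rot: [[0.969, 0.247, 0.0], [0.247, -0.969, -0.0], [0.0, 0.0, -1.0]]
contact_force: [0.9, 0.2, 0.4]
width: 0.704
grasp_force: 0.0
```

Emit:
servo_tool(
  hand=[0.4,0.4,0.4,0.4],
  linear=[
    [30,-22,0],
    [30,-22,0],
    [0,0,0],
    [0,0,0],
  ],
  twist=[0,0,0,0],
)

```text
t: 1.55
eef_pos: [0.4332, -0.3097, 0.1886]
eef_rot: [[0.968, 0.249, -0.0], [0.249, -0.968, -0.0], [-0.0, 0.0, -1.0]]
contact_force: [-0.1, -0.9, -0.3]
width: 0.699
grasp_force: 0.0
```

```bash
cat >> h.py <<'E'
def to(x,y,z):
    s=ctrl.get_state(); R=np.array(s['eef_rot']); e=np.array(s['eef_pos'])
    d=R.T@(np.array([x,y,z])-e)*1000
    print('t',round(s['t'],2),'at',np.round(e*1000,1),'yaw',np.round(np.degrees(np.arctan2(R[1,0],R[0,0])),2),'tool d',np.round(d,1),'w',np.round(s['width']*87,1),'F',np.round(s['contact_force'],1),'g',np.round(s['grasp_force'],1))
rg={'green':(50,80),'yellow':(24,34),'blue':(105,125),'red':(0,4)}
def cap(col,f,z=.102):
    im=snap('wrist',f)
    m=cv2.inRange(cv2.cvtColor(im,cv2.COLOR_RGB2HSV),(rg[col][0],120,50),(rg[col][1],255,255))
    for c in cv2.findContours(m,0,1)[0]:
        if cv2.contourArea(c)>300:
            (u,v),r=cv2.minEnclosingCircle(c); print(col,np.round([u,v,r]),cv2.boundingRect(c),np.round(onz('wrist',(u,v),z),4))
E
python3 - <<'E'
from h import *
to(.434,-.311,.053); cap('green','w1.png')
E
```

```text
t 1.55 at [ 433.2 -309.7  188.6] yaw 14.43 tool d [  0.5   1.5 135.6] w 60.8 F [-0.1 -0.9 -0.3] g 0.0
green [258. 181.  19.] (241, 162, 36, 38) [ 0.4356 -0.3098  0.102 ]
```

View pics/w1.png

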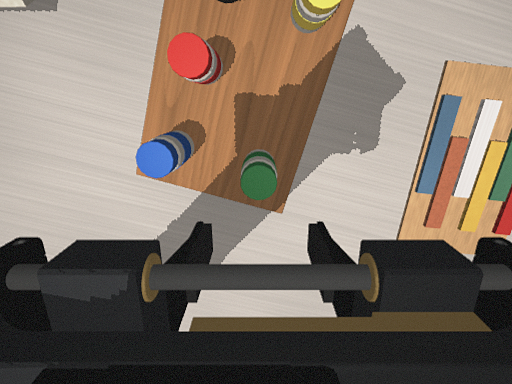

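Emit:
servo_tool(
  hand=[0.4,0.4,0.4,0.4,0.4],
  linear=[
    [1,0,27],
    [0,0,27],
    [0,0,27],
    [0,0,27],
    [0,0,27],
  ],
  twist=[0,0,0,0,0],
)

```text
t: 2.1
eef_pos: [0.4326, -0.3116, 0.0526]
eef_rot: [[0.97, 0.245, -0.0], [0.245, -0.97, -0.001], [-0.0, 0.0, -1.0]]
contact_force: [-0.1, -0.2, 0.1]
width: 0.697
grasp_force: 0.0
```

Emit:
servo_tool(
  hand=[0.4,-1,-1,-1,-1],
  linear=[
    [0,0,0],
    [0,0,0],
    [0,0,0],
    [0,0,0],
    [0,0,0],
  ],
  twist=[0,0,0,0,0],
)

```text
t: 2.6
eef_pos: [0.4345, -0.3103, 0.0548]
eef_rot: [[0.969, 0.248, 0.001], [0.248, -0.969, -0.001], [0.001, 0.001, -1.0]]
contact_force: [-0.1, 1.2, 4.7]
width: 0.438
grasp_force: 30.0
```

Emit:
servo_tool(
  hand=[-1,-1,-1,-1,-1],
  linear=[
    [0,0,0],
    [0,0,-20],
    [0,0,-40],
    [0,0,-40],
    [0,0,-40],
  ],
  twist=[0,0,0,0,0],
)

```text
t: 3.1
eef_pos: [0.4335, -0.3097, 0.1951]
eef_rot: [[0.969, 0.248, -0.0], [0.248, -0.969, 0.0], [-0.0, -0.0, -1.0]]
contact_force: [1.5, -0.5, -2.7]
width: 0.439
grasp_force: 29.9
```

```bash
cat >> h.py <<'E'
def plan(w):
    # targets of the TCP: behind rack (before / after tilt), above pocket, seated; lengths mm, w along row
    from rack import face
    p=[547.9,124.3,68.,.251,-7.]
    yaw=.251; ex=np.array([np.cos(yaw),np.sin(yaw),0])
    E=face(p,50,w); dn=np.array([0,0,-19.])
    tl=E+8.6*ex+[0,0,24.3]+dn; pre=tl+48*ex
    fl=lambda s: face(p,p[4],w,-32+s)+dn
    for n,v in(('pre',pre),('tilted',tl),('out60',fl(60+70)),('seat',fl(60))):print(n,np.round(v,1));to(*(v/1000))
E
python3 - <<'E'
from h import *
plan(35); snap('wrist','w2.png')
E
```

```text
pre [633.7 182.4 102. ]
t 3.1 at [ 433.5 -309.7  195.1] yaw 14.37 tool d [ 316.1 -427.    93.1] w 38.2 F [ 1.5 -0.5 -2.7] g 29.9
tilted [587.2 170.5 102. ]
t 3.1 at [ 433.5 -309.7  195.1] yaw 14.37 tool d [ 268.1 -427.    93.1] w 38.2 F [ 1.5 -0.5 -2.7] g 29.9
out60 [479.2 142.8 125.3]
t 3.1 at [ 433.5 -309.7  195.1] yaw 14.37 tool d [ 156.6 -427.    69.9] w 38.2 F [ 1.5 -0.5 -2.7] g 29.9
seat [518.1 152.8  67.9]
t 3.1 at [ 433.5 -309.7  195.1] yaw 14.37 tool d [ 196.8 -427.   127.2] w 38.2 F [ 1.5 -0.5 -2.7] g 29.9
```

Emit:
servo_tool(
  hand=[-1,-1,-1,-1,-1],
  linear=[
    [22.5,-30.5,0],
    [22.5,-30.5,0],
    [22.5,-30.5,0],
    [22.5,-30.5,0],
    [22.5,-30.5,0],
  ],
  twist=[0,0,0,0,0],
)

```text
t: 3.65
eef_pos: [0.5052, -0.1329, 0.1935]
eef_rot: [[0.969, 0.248, -0.0], [0.248, -0.969, -0.0], [-0.0, 0.0, -1.0]]
contact_force: [0.8, 0.4, -1.9]
width: 0.443
grasp_force: 29.9
```

Emit:
servo_tool(
  hand=[-1,-1,-1,-1,-1],
  linear=[
    [22.5,-30.5,0],
    [22.5,-30.5,0],
    [22.5,-30.5,0],
    [22.5,-30.5,0],
    [22.5,-30.5,0],
  ],
  twist=[0,0,0,0,0],
)

```text
t: 4.15
eef_pos: [0.5765, 0.0427, 0.1934]
eef_rot: [[0.969, 0.248, -0.0], [0.248, -0.969, -0.0], [-0.0, 0.0, -1.0]]
contact_force: [0.6, 0.2, -1.4]
width: 0.437
grasp_force: 29.9
```

Emit:
servo_tool(
  hand=[-1,-1,-1,-1,-1],
  linear=[
    [22.5,-30.5,0],
    [22.5,-30.5,0],
    [22.5,-30.5,0],
    [22.5,-30.5,0],
    [0,0,0],
  ],
  twist=[0,0,0,0,0],
)

```text
t: 4.65
eef_pos: [0.6325, 0.1885, 0.1926]
eef_rot: [[0.967, 0.255, -0.001], [0.255, -0.967, 0.004], [-0.001, -0.004, -1.0]]
contact_force: [-1.3, 0.0, -2.2]
width: 0.437
grasp_force: 30.0
```

Run:
```python
from h import *
plan(35); a=snap('wrist','w3.png');b=snap('scene','s3.png')
c=cv2.resize(b[100:250,200:370],None,fx=2.25,fy=2.25)
cv2.imwrite('pics/c3.png',np.hstack([cv2.resize(a,(400,338)),cv2.resize(c,(383,338))])[:,:,::-1])
```

```text
pre [633.7 182.4 102. ]
t 4.65 at [632.5 188.5 192.6] yaw 14.75 tool d [-0.4  6.6 90.6] w 38.0 F [-1.3  0.  -2.2] g 30.0
tilted [587.2 170.5 102. ]
t 4.65 at [632.5 188.5 192.6] yaw 14.75 tool d [-48.4   6.2  90.6] w 38.0 F [-1.3  0.  -2.2] g 30.0
out60 [479.2 142.8 125.3]
t 4.65 at [632.5 188.5 192.6] yaw 14.75 tool d [-159.9    5.4   67.4] w 38.0 F [-1.3  0.  -2.2] g 30.0
seat [518.1 152.8  67.9]
t 4.65 at [632.5 188.5 192.6] yaw 14.75 tool d [-119.7    5.9  124.7] w 38.0 F [-1.3  0.  -2.2] g 30.0
```

View pics/c3.png

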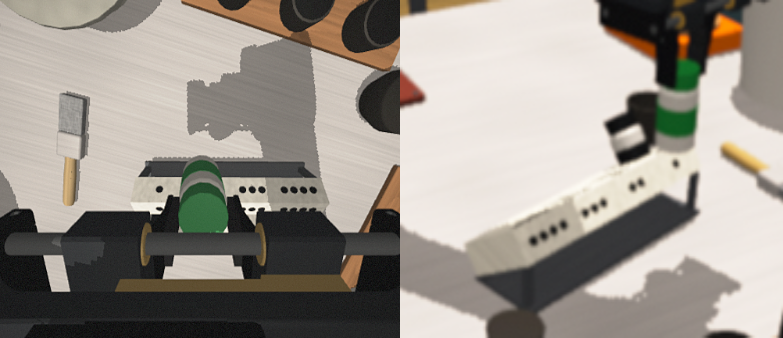

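Emit:
servo_tool(
  hand=[-1,-1,-1,-1,-1],
  linear=[
    [0,0,23],
    [0,0,23],
    [0,0,23],
    [0,0,22],
    [0,0,0],
  ],
  twist=[0,0,0,0,0],
)

```text
t: 5.25
eef_pos: [0.6313, 0.179, 0.0993]
eef_rot: [[0.969, 0.246, -0.005], [0.246, -0.969, -0.003], [-0.006, 0.001, -1.0]]
contact_force: [-0.7, -0.4, -1.9]
width: 0.44
grasp_force: 30.0
```

Emit:
servo_tool(
  hand=[-1,-1,-1,-1],
  linear=[
    [-6,0,0],
    [-6,0,0],
    [-6,0,0],
    [-6,0,0],
  ],
  twist=[0,0,0,0],
)

```text
t: 5.65
eef_pos: [0.6107, 0.1761, 0.1044]
eef_rot: [[0.969, 0.248, 0.003], [0.248, -0.969, 0.001], [0.004, 0.0, -1.0]]
contact_force: [2.5, 0.8, 0.6]
width: 0.434
grasp_force: 30.0
```

Emit:
servo_tool(
  hand=[-1,-1,-1,-1],
  linear=[
    [-6,0,0],
    [-6,0,0],
    [-6,0,0],
    [-6,0,0],
  ],
  twist=[0,0,0,0],
)

```text
t: 6.05
eef_pos: [0.5861, 0.1699, 0.1026]
eef_rot: [[0.969, 0.248, -0.0], [0.248, -0.969, 0.0], [0.0, -0.0, -1.0]]
contact_force: [2.2, 1.4, -2.6]
width: 0.438
grasp_force: 30.0
```

Run:
```python
from h import *
plan(35); a=snap('wrist','w4.png');b=snap('scene','s4.png')
c=cv2.resize(b[100:250,200:370],None,fx=2.25,fy=2.25)
cv2.imwrite('pics/c4.png',np.hstack([cv2.resize(a,(400,338)),cv2.resize(c,(383,338))])[:,:,::-1])
```

```text
pre [633.7 182.4 102. ]
t 6.05 at [586.1 169.9 102.6] yaw 14.36 tool d [49.2 -0.3  0.6] w 38.1 F [ 2.2  1.4 -2.6] g 30.0
tilted [587.2 170.5 102. ]
t 6.05 at [586.1 169.9 102.6] yaw 14.36 tool d [ 1.2 -0.3  0.6] w 38.1 F [ 2.2  1.4 -2.6] g 30.0
out60 [479.2 142.8 125.3]
t 6.05 at [586.1 169.9 102.6] yaw 14.36 tool d [-110.3   -0.3  -22.6] w 38.1 F [ 2.2  1.4 -2.6] g 30.0
seat [518.1 152.8  67.9]
t 6.05 at [586.1 169.9 102.6] yaw 14.36 tool d [-70.1  -0.3  34.7] w 38.1 F [ 2.2  1.4 -2.6] g 30.0
```

View pics/c4.png

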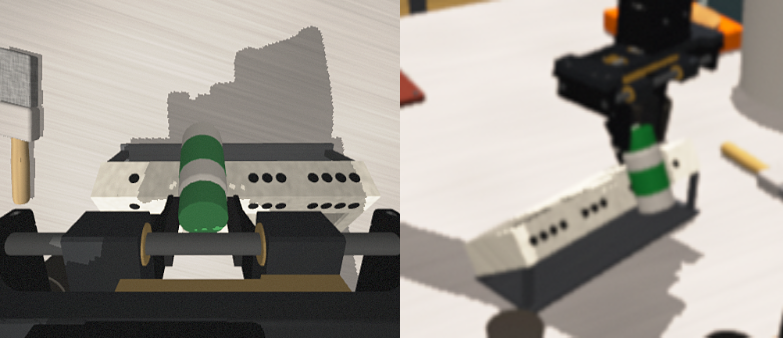

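Emit:
servo_tool(
  hand=[-1,-1,-1,-1],
  linear=[
    [0,0,-10],
    [0,0,-20],
    [0,0,-25],
    [0,0,-25],
  ],
  twist=[0,0,0,0],
)

```text
t: 6.55
eef_pos: [0.5859, 0.1696, 0.1835]
eef_rot: [[0.969, 0.248, -0.002], [0.248, -0.969, -0.001], [-0.002, -0.0, -1.0]]
contact_force: [-0.1, -0.3, -1.8]
width: 0.441
grasp_force: 30.0
```

Emit:
servo_tool(
  hand=[-1,-1,-1,-1,-1],
  linear=[
    [-22,0,0],
    [-22,0,0],
    [-22,0,0],
    [-22,0,0],
    [-22,0,0],
  ],
  twist=[0,0,0,0,0],
)

```text
t: 7.05
eef_pos: [0.4786, 0.1423, 0.1828]
eef_rot: [[0.969, 0.248, -0.002], [0.248, -0.969, -0.0], [-0.002, -0.0, -1.0]]
contact_force: [-0.3, -0.4, -2.1]
width: 0.441
grasp_force: 30.0
```

Emit:
servo_tool(
  hand=[-1,-1,-1,-1,-1],
  linear=[
    [0,0,19],
    [0,0,19],
    [0,0,19],
    [0,0,0],
    [0,0,0],
  ],
  twist=[0,0,0,0,0],
)

```text
t: 7.55
eef_pos: [0.4798, 0.1427, 0.1261]
eef_rot: [[0.969, 0.248, -0.001], [0.248, -0.969, -0.0], [-0.001, -0.0, -1.0]]
contact_force: [-0.4, -0.1, -0.9]
width: 0.435
grasp_force: 30.0
```

Run:
```python
from h import *
plan(35); a=snap('wrist','w5.png');b=snap('top','t5.png')
c=cv2.resize(b[130:260,140:300],None,fx=2.5,fy=2.5)
cv2.imwrite('pics/c5.png',np.hstack([cv2.resize(a,(400,325)),c])[:,:,::-1])
```

```text
pre [633.7 182.4 102. ]
t 7.55 at [479.8 142.7 126.1] yaw 14.37 tool d [159.   -0.3  24. ] w 37.9 F [-0.4 -0.1 -0.9] g 30.0
tilted [587.2 170.5 102. ]
t 7.55 at [479.8 142.7 126.1] yaw 14.37 tool d [111.   -0.3  24. ] w 37.9 F [-0.4 -0.1 -0.9] g 30.0
out60 [479.2 142.8 125.3]
t 7.55 at [479.8 142.7 126.1] yaw 14.37 tool d [-0.6 -0.3  0.9] w 37.9 F [-0.4 -0.1 -0.9] g 30.0
seat [518.1 152.8  67.9]
t 7.55 at [479.8 142.7 126.1] yaw 14.37 tool d [39.6 -0.3 58.2] w 37.9 F [-0.4 -0.1 -0.9] g 30.0
```

View pics/c5.png

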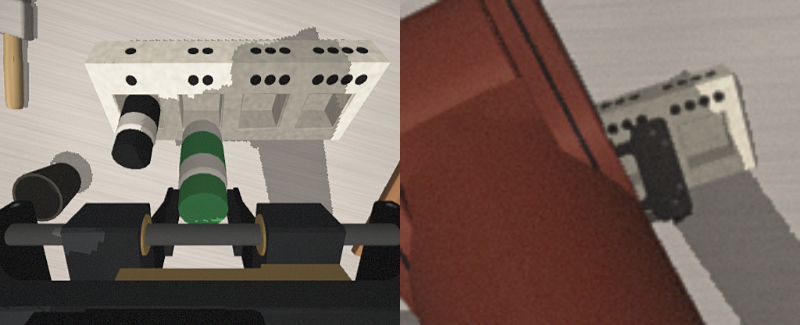

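Emit:
servo_tool(
  hand=[-1,-1,-1,-1,-1],
  linear=[
    [4,0,5.8],
    [4,0,5.8],
    [4,0,5.8],
    [4,0,5.8],
    [4,0,5.8],
  ],
  twist=[0,0,0,0,0],
)

```text
t: 8.15
eef_pos: [0.4997, 0.1477, 0.0959]
eef_rot: [[0.969, 0.248, -0.001], [0.248, -0.969, 0.0], [-0.0, -0.0, -1.0]]
contact_force: [-0.6, -0.1, -1.9]
width: 0.438
grasp_force: 30.0
```

Emit:
servo_tool(
  hand=[-1,-1,-1,-1],
  linear=[
    [4,0,5.8],
    [4,0,5.8],
    [4,0,5.8],
    [4,0,5.8],
  ],
  twist=[0,0,0,0],
)

```text
t: 8.55
eef_pos: [0.5137, 0.1514, 0.0735]
eef_rot: [[0.969, 0.248, -0.003], [0.248, -0.969, -0.001], [-0.004, 0.0, -1.0]]
contact_force: [-22.1, -5.2, 35.6]
width: 0.438
grasp_force: 30.2
```

Run:
```python
from h import *
plan(35)
```

```text
pre [633.7 182.4 102. ]
t 8.55 at [513.7 151.4  73.5] yaw 14.35 tool d [123.9  -0.3 -28.9] w 38.1 F [-22.1  -5.2  35.6] g 30.2
tilted [587.2 170.5 102. ]
t 8.55 at [513.7 151.4  73.5] yaw 14.35 tool d [ 75.9  -0.3 -28.7] w 38.1 F [-22.1  -5.2  35.6] g 30.2
out60 [479.2 142.8 125.3]
t 8.55 at [513.7 151.4  73.5] yaw 14.35 tool d [-35.7  -0.2 -51.6] w 38.1 F [-22.1  -5.2  35.6] g 30.2
seat [518.1 152.8  67.9]
t 8.55 at [513.7 151.4  73.5] yaw 14.35 tool d [ 4.7 -0.3  5.6] w 38.1 F [-22.1  -5.2  35.6] g 30.2
```

Emit:
servo_tool(
  hand=[0.25,0.25,0.25,0.25,0.25],
  linear=[
    [-1,0,-1.5],
    [0,0,0],
    [0,0,0],
    [0,0,0],
    [0,0,0],
  ],
  twist=[0,0,0,0,0],
)

```text
t: 9.05
eef_pos: [0.5142, 0.1513, 0.075]
eef_rot: [[0.969, 0.248, 0.0], [0.248, -0.969, 0.0], [0.0, -0.0, -1.0]]
contact_force: [0.4, 0.2, 0.3]
width: 0.622
grasp_force: 0.0
```

Emit:
servo_tool(
  hand=[0.25,0.25,0.25,0.25,0.25],
  linear=[
    [0,0,-15],
    [0,0,-30],
    [0,0,-40],
    [0,0,-40],
    [0,0,0],
  ],
  twist=[0,0,0,0,0],
)

```text
t: 9.55
eef_pos: [0.5168, 0.1528, 0.2068]
eef_rot: [[0.969, 0.248, 0.009], [0.248, -0.969, 0.002], [0.01, 0.0, -1.0]]
contact_force: [1.2, 0.4, 0.1]
width: 0.628
grasp_force: 0.0
```

Run:
```python
from h import *
to(.4305,-.2005,.2); a=snap('wrist','w6.png');b=snap('scene','s6.png')
c=cv2.resize(b[120:250,210:360],(390,338))
cv2.imwrite('pics/c6.png',np.hstack([cv2.resize(a,(400,338)),c])[:,:,::-1])
```

```text
t 9.55 at [516.8 152.8 206.8] yaw 14.37 tool d [-171.4  320.8    5.3] w 54.6 F [1.2 0.4 0.1] g 0.0
```

View pics/c6.png

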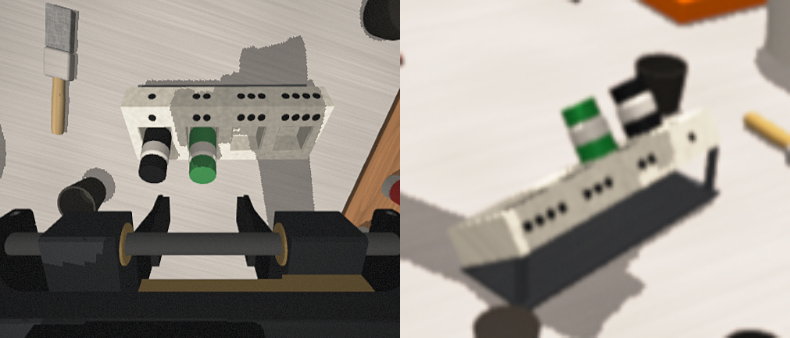

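Emit:
servo_tool(
  hand=[0.4,0.4,0.4,0.4,0.4],
  linear=[
    [-1.5,40,0],
    [-1.5,40,0],
    [-1.5,40,0],
    [-1.5,40,0],
    [-1.5,40,0],
  ],
  twist=[0,0,0,0,0],
)

```text
t: 10.15
eef_pos: [0.5557, -0.0459, 0.1991]
eef_rot: [[0.969, 0.248, -0.002], [0.248, -0.969, 0.0], [-0.002, -0.001, -1.0]]
contact_force: [0.2, 0.1, 0.0]
width: 0.696
grasp_force: 0.0
```

Emit:
servo_tool(
  hand=[0.4,0.4,0.4,0.4,0.4],
  linear=[
    [-1.5,40,0],
    [-1.5,40,0],
    [-1.5,40,0],
    [-1.5,40,0],
    [-1.5,40,0],
  ],
  twist=[0,0,0,0,0],
)

```text
t: 10.65
eef_pos: [0.5981, -0.2413, 0.1989]
eef_rot: [[0.969, 0.248, -0.002], [0.248, -0.969, 0.001], [-0.002, -0.001, -1.0]]
contact_force: [0.3, 0.6, 0.5]
width: 0.701
grasp_force: 0.0
```

Emit:
servo_tool(
  hand=[0.4,0.4,0.4,0.4,0.4],
  linear=[
    [-1.5,40,0],
    [-1.5,40,0],
    [0,3,0],
    [0,0,0],
    [0,0,0],
  ],
  twist=[0,0,0,0,0],
)

```text
t: 11.15
eef_pos: [0.6163, -0.3195, 0.1993]
eef_rot: [[0.968, 0.249, -0.001], [0.249, -0.968, 0.001], [-0.001, -0.002, -1.0]]
contact_force: [-0.4, 0.5, -0.4]
width: 0.7
grasp_force: 0.0
```

Run:
```python
from h import *
to(.619,-.320,.053); cap('yellow','w7.png')
```

```text
t 11.15 at [ 616.3 -319.5  199.3] yaw 14.43 tool d [  2.6   1.4 146.3] w 60.9 F [-0.4  0.5 -0.4] g 0.0
yellow [260. 175.  18.] (244, 157, 35, 36) [ 0.6233 -0.3193  0.102 ]
```

Emit:
servo_tool(
  hand=[0.4,0.4,0.4,0.4,0.4],
  linear=[
    [5,0,29],
    [0,0,29],
    [0,0,29],
    [0,0,29],
    [0,0,29],
  ],
  twist=[0,0,0,0,0],
)

```text
t: 11.7
eef_pos: [0.6215, -0.318, 0.0544]
eef_rot: [[0.968, 0.25, 0.001], [0.25, -0.968, 0.0], [0.001, -0.0, -1.0]]
contact_force: [0.2, -0.5, -0.3]
width: 0.697
grasp_force: 0.0
```

Emit:
servo_tool(
  hand=[0.4,-1,-1,-1,-1],
  linear=[
    [0,0,0],
    [0,0,0],
    [0,0,0],
    [0,0,0],
    [0,0,0],
  ],
  twist=[0,0,0,0,0],
)

```text
t: 12.2
eef_pos: [0.622, -0.32, 0.0566]
eef_rot: [[0.969, 0.248, 0.002], [0.248, -0.969, -0.001], [0.002, 0.001, -1.0]]
contact_force: [-0.3, 1.1, 5.2]
width: 0.439
grasp_force: 30.0
```

Emit:
servo_tool(
  hand=[-1,-1,-1,-1,-1],
  linear=[
    [0,0,0],
    [0,0,-20],
    [0,0,-40],
    [0,0,-45],
    [0,0,-40],
  ],
  twist=[0,0,0,0,0],
)

```text
t: 12.7
eef_pos: [0.621, -0.3198, 0.2021]
eef_rot: [[0.969, 0.248, 0.0], [0.248, -0.969, -0.0], [0.0, 0.0, -1.0]]
contact_force: [0.9, -1.3, -1.3]
width: 0.44
grasp_force: 30.0
```

Run:
```python
from h import *
plan(-35); cap('yellow','w8.png',.152+.09)
im=cv2.imread('pics/t0.png');o=[np.round(onz('top',(297,100),.11),3),np.round(onz('top',(300,115),.06),3)];print('vase',o)
```

```text
pre [651.1 114.6 102. ]
t 12.7 at [ 621.  -319.8  202.1] yaw 14.35 tool d [ 136.8 -413.4  100.1] w 38.3 F [ 0.9 -1.3 -1.3] g 30.0
tilted [604.6 102.7 102. ]
t 12.7 at [ 621.  -319.8  202.1] yaw 14.35 tool d [  88.8 -413.4  100. ] w 38.3 F [ 0.9 -1.3 -1.3] g 30.0
out60 [496.6  75.  125.3]
t 12.7 at [ 621.  -319.8  202.1] yaw 14.35 tool d [ -22.7 -413.4   76.7] w 38.3 F [ 0.9 -1.3 -1.3] g 30.0
seat [535.5  85.   67.9]
t 12.7 at [ 621.  -319.8  202.1] yaw 14.35 tool d [  17.4 -413.4  134.1] w 38.3 F [ 0.9 -1.3 -1.3] g 30.0
yellow [259. 241.  33.] (228, 208, 64, 57) [ 0.6203 -0.3225  0.242 ]
vase [array([ 0.767, -0.074,  0.11 ]), array([ 0.75 , -0.085,  0.06 ])]
```

Emit:
servo_tool(
  hand=[-1,-1,-1,-1,-1],
  linear=[
    [12.5,-37.5,0],
    [12.5,-37.5,0],
    [12.5,-37.5,0],
    [12.5,-37.5,0],
    [12.5,-37.5,0],
  ],
  twist=[0,0,0,0,0],
)

```text
t: 13.25
eef_pos: [0.635, -0.1212, 0.1998]
eef_rot: [[0.969, 0.248, -0.0], [0.248, -0.969, -0.0], [-0.0, 0.0, -1.0]]
contact_force: [0.6, 0.4, -1.3]
width: 0.442
grasp_force: 30.0
```

Emit:
servo_tool(
  hand=[-1,-1,-1,-1,-1],
  linear=[
    [12.5,-37.5,0],
    [12.5,-37.5,0],
    [12.5,-37.5,0],
    [12.5,-37.5,0],
    [12.5,-37.5,0],
  ],
  twist=[0,0,0,0,0],
)

```text
t: 13.75
eef_pos: [0.6491, 0.0759, 0.1998]
eef_rot: [[0.969, 0.248, -0.0], [0.248, -0.969, -0.0], [-0.0, 0.0, -1.0]]
contact_force: [0.7, 0.1, -0.3]
width: 0.435
grasp_force: 30.0
```

Emit:
servo_tool(
  hand=[-1,-1,-1],
  linear=[
    [12,-38,0],
    [0,0,0],
    [0,0,0],
  ],
  twist=[0,0,0],
)

```text
t: 14.05
eef_pos: [0.6511, 0.1156, 0.1996]
eef_rot: [[0.968, 0.25, -0.001], [0.25, -0.968, 0.0], [-0.0, -0.0, -1.0]]
contact_force: [-0.3, -2.1, -0.8]
width: 0.433
grasp_force: 30.0
```

Emit:
servo_tool(
  hand=[-1,-1,-1,-1,-1],
  linear=[
    [0,0,25],
    [0,0,25],
    [0,0,25],
    [0,0,25],
    [0,0,0],
  ],
  twist=[0,0,0,0,0],
)

```text
t: 14.55
eef_pos: [0.6493, 0.1114, 0.096]
eef_rot: [[0.969, 0.246, -0.006], [0.246, -0.969, -0.002], [-0.006, 0.0, -1.0]]
contact_force: [-0.2, -0.3, -0.8]
width: 0.435
grasp_force: 30.0
```

Run:
```python
from h import *
plan(-35)
```

```text
pre [651.1 114.6 102. ]
t 14.55 at [649.3 111.4  96. ] yaw 14.23 tool d [ 2.5 -2.7 -6. ] w 37.8 F [-0.2 -0.3 -0.8] g 30.0
tilted [604.6 102.7 102. ]
t 14.55 at [649.3 111.4  96. ] yaw 14.23 tool d [-45.5  -2.5  -5.7] w 37.8 F [-0.2 -0.3 -0.8] g 30.0
out60 [496.6  75.  125.3]
t 14.55 at [649.3 111.4  96. ] yaw 14.23 tool d [-157.1   -2.2  -28.2] w 37.8 F [-0.2 -0.3 -0.8] g 30.0
seat [535.5  85.   67.9]
t 14.55 at [649.3 111.4  96. ] yaw 14.23 tool d [-116.6   -2.4   28.8] w 37.8 F [-0.2 -0.3 -0.8] g 30.0
```

Emit:
servo_tool(
  hand=[-1,-1,-1,-1,-1],
  linear=[
    [-6,0,0],
    [-6,0,0],
    [-6,0,0],
    [-6,0,0],
    [-6,0,0],
  ],
  twist=[0,0,0,0,0],
)

```text
t: 15.05
eef_pos: [0.6229, 0.1069, 0.1013]
eef_rot: [[0.969, 0.248, 0.003], [0.248, -0.969, 0.0], [0.003, 0.0, -1.0]]
contact_force: [3.2, 0.3, 0.4]
width: 0.436
grasp_force: 30.0
```

Emit:
servo_tool(
  hand=[-1,-1,-1,-1],
  linear=[
    [-6,0,0],
    [-6,0,0],
    [-6,0,0],
    [0,0,0],
  ],
  twist=[0,0,0,0],
)

```text
t: 15.45
eef_pos: [0.6042, 0.1021, 0.0999]
eef_rot: [[0.969, 0.248, -0.001], [0.248, -0.969, -0.0], [-0.001, 0.0, -1.0]]
contact_force: [2.1, 0.8, 0.6]
width: 0.436
grasp_force: 30.0
```

Emit:
servo_tool(
  hand=[-1,-1,-1,-1],
  linear=[
    [0,0,-10],
    [0,0,-20],
    [0,0,-25],
    [0,0,-25],
  ],
  twist=[0,0,0,0],
)

```text
t: 15.85
eef_pos: [0.6042, 0.1022, 0.1808]
eef_rot: [[0.969, 0.248, -0.002], [0.248, -0.969, -0.0], [-0.002, -0.0, -1.0]]
contact_force: [0.2, 1.6, -1.0]
width: 0.438
grasp_force: 30.0
```

Emit:
servo_tool(
  hand=[-1,-1,-1,-1,-1],
  linear=[
    [-22,0,0],
    [-22,0,0],
    [-22,0,0],
    [-22,0,0],
    [-22,0,0],
  ],
  twist=[0,0,0,0,0],
)

```text
t: 16.35
eef_pos: [0.497, 0.0749, 0.1801]
eef_rot: [[0.969, 0.248, -0.001], [0.248, -0.969, -0.0], [-0.001, -0.0, -1.0]]
contact_force: [-0.8, -0.5, -1.2]
width: 0.438
grasp_force: 30.0
```

Emit:
servo_tool(
  hand=[-1,-1,-1,-1,-1],
  linear=[
    [0,0,19],
    [0,0,19],
    [0,0,19],
    [0,0,0],
    [0,0,0],
  ],
  twist=[0,0,0,0,0],
)

```text
t: 16.85
eef_pos: [0.4982, 0.0752, 0.1234]
eef_rot: [[0.969, 0.248, -0.001], [0.248, -0.969, 0.0], [-0.001, -0.0, -1.0]]
contact_force: [0.9, 0.5, -1.1]
width: 0.438
grasp_force: 30.0
```

Run:
```python
from h import *
plan(-35); a=snap('wrist','w9.png')
```

```text
pre [651.1 114.6 102. ]
t 16.85 at [498.2  75.2 123.4] yaw 14.37 tool d [157.9  -0.3  21.3] w 38.1 F [ 0.9  0.5 -1.1] g 30.0
tilted [604.6 102.7 102. ]
t 16.85 at [498.2  75.2 123.4] yaw 14.37 tool d [109.9  -0.3  21.3] w 38.1 F [ 0.9  0.5 -1.1] g 30.0
out60 [496.6  75.  125.3]
t 16.85 at [498.2  75.2 123.4] yaw 14.37 tool d [-1.6 -0.2 -1.8] w 38.1 F [ 0.9  0.5 -1.1] g 30.0
seat [535.5  85.   67.9]
t 16.85 at [498.2  75.2 123.4] yaw 14.37 tool d [38.6 -0.2 55.5] w 38.1 F [ 0.9  0.5 -1.1] g 30.0
```

View pics/w9.png

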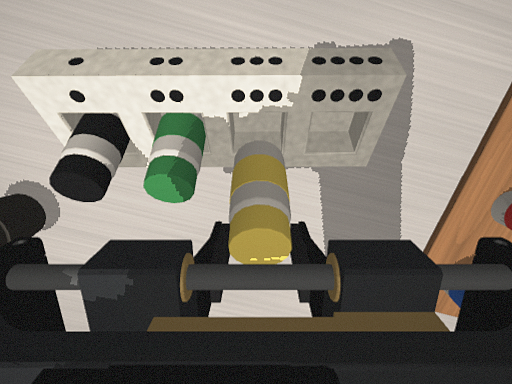

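Emit:
servo_tool(
  hand=[-1,-1,-1,-1,-1],
  linear=[
    [3.8,0,5.5],
    [3.8,0,5.5],
    [3.8,0,5.5],
    [3.8,0,5.5],
    [3.8,0,5.5],
  ],
  twist=[0,0,0,0,0],
)

```text
t: 17.4
eef_pos: [0.5171, 0.0799, 0.0949]
eef_rot: [[0.969, 0.248, -0.0], [0.248, -0.969, 0.0], [-0.0, -0.0, -1.0]]
contact_force: [-1.3, 0.7, 0.4]
width: 0.436
grasp_force: 30.0
```

Emit:
servo_tool(
  hand=[-1,-1,-1,-1],
  linear=[
    [3.8,0,5.5],
    [3.8,0,5.5],
    [3.8,0,5.5],
    [3,0,4.3],
  ],
  twist=[0,0,0,0],
)

```text
t: 17.8
eef_pos: [0.5295, 0.083, 0.0746]
eef_rot: [[0.969, 0.248, -0.003], [0.248, -0.969, -0.001], [-0.004, 0.0, -1.0]]
contact_force: [-26.3, -6.1, 32.9]
width: 0.438
grasp_force: 30.1
```

Run:
```python
from h import *
plan(-35)
```

```text
pre [651.1 114.6 102. ]
t 17.8 at [529.5  83.   74.6] yaw 14.35 tool d [125.5  -0.5 -27.9] w 38.1 F [-26.3  -6.1  32.9] g 30.1
tilted [604.6 102.7 102. ]
t 17.8 at [529.5  83.   74.6] yaw 14.35 tool d [ 77.5  -0.5 -27.7] w 38.1 F [-26.3  -6.1  32.9] g 30.1
out60 [496.6  75.  125.3]
t 17.8 at [529.5  83.   74.6] yaw 14.35 tool d [-34.   -0.4 -50.6] w 38.1 F [-26.3  -6.1  32.9] g 30.1
seat [535.5  85.   67.9]
t 17.8 at [529.5  83.   74.6] yaw 14.35 tool d [ 6.3 -0.4  6.6] w 38.1 F [-26.3  -6.1  32.9] g 30.1
```

On the floor again, as the green one was; release and go to blue at (0.4305, -0.2005).

Emit:
servo_tool(
  hand=[0.25,0.25,0.25,0.25,0.25],
  linear=[
    [-1,0,-1.5],
    [0,0,0],
    [0,0,0],
    [0,0,0],
    [0,0,0],
  ],
  twist=[0,0,0,0,0],
)

```text
t: 18.3
eef_pos: [0.5299, 0.0831, 0.0762]
eef_rot: [[0.969, 0.248, 0.0], [0.248, -0.969, 0.0], [0.0, -0.0, -1.0]]
contact_force: [0.8, 0.0, -0.5]
width: 0.617
grasp_force: 0.0
```

Emit:
servo_tool(
  hand=[0.25,0.25,0.25,0.25,0.25],
  linear=[
    [0,0,-15],
    [0,0,-30],
    [0,0,-40],
    [0,0,-40],
    [0,0,0],
  ],
  twist=[0,0,0,0,0],
)

```text
t: 18.8
eef_pos: [0.5328, 0.0841, 0.2081]
eef_rot: [[0.969, 0.248, 0.01], [0.248, -0.969, 0.001], [0.01, 0.001, -1.0]]
contact_force: [0.6, -0.4, -0.8]
width: 0.626
grasp_force: 0.0
```

Run:
```python
from h import *
to(.4315,-.2005,.2); a=snap('wrist','w10.png');b=snap('scene','s10.png')
c=cv2.resize(b[120:250,210:360],(390,338))
cv2.imwrite('pics/c10.png',np.hstack([cv2.resize(a,(400,338)),c])[:,:,::-1])
```

```text
t 18.8 at [532.8  84.1 208.1] yaw 14.37 tool d [-168.9  250.5    6.9] w 54.4 F [ 0.6 -0.4 -0.8] g 0.0
```

View pics/c10.png

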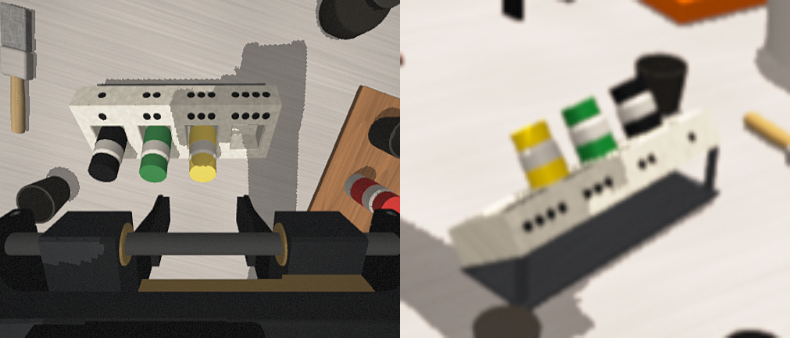

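Emit:
servo_tool(
  hand=[0.4,0.4,0.4,0.4,0.4],
  linear=[
    [-21,31,0],
    [-21,31,0],
    [-21,31,0],
    [-21,31,0],
    [-21,31,0],
  ],
  twist=[0,0,0,0,0],
)

```text
t: 19.4
eef_pos: [0.4651, -0.0943, 0.2004]
eef_rot: [[0.969, 0.248, -0.001], [0.248, -0.969, 0.0], [-0.001, -0.001, -1.0]]
contact_force: [0.4, -0.2, -0.5]
width: 0.7
grasp_force: 0.0
```

Emit:
servo_tool(
  hand=[0.4,0.4,0.4,0.4,0.4],
  linear=[
    [-21,31,0],
    [-21,31,0],
    [-21,31,0],
    [0,2,0],
    [0,0,0],
  ],
  twist=[0,0,0,0,0],
)

```text
t: 19.9
eef_pos: [0.4283, -0.2011, 0.2004]
eef_rot: [[0.969, 0.246, -0.001], [0.246, -0.969, 0.001], [-0.001, -0.001, -1.0]]
contact_force: [0.5, -0.1, 0.3]
width: 0.699
grasp_force: 0.0
```

Run:
```python
from h import *
to(.431,-.2005,.053); cap('blue','w11.png')
```

```text
t 19.9 at [ 428.3 -201.1  200.4] yaw 14.24 tool d [  2.9   0.2 147.4] w 60.8 F [ 0.5 -0.1  0.3] g 0.0
blue [259. 176.  18.] (242, 158, 35, 36) [ 0.4339 -0.1988  0.102 ]
```

Emit:
servo_tool(
  hand=[0.4,0.4,0.4,0.4,0.4],
  linear=[
    [4,-1,29],
    [0,0,29],
    [0,0,29],
    [0,0,30],
    [0,0,30],
  ],
  twist=[0,0,0,0,0],
)

```text
t: 20.45
eef_pos: [0.4331, -0.1969, 0.0529]
eef_rot: [[0.968, 0.251, 0.0], [0.251, -0.968, 0.001], [0.0, -0.001, -1.0]]
contact_force: [0.4, -0.9, -0.3]
width: 0.698
grasp_force: 0.0
```

Emit:
servo_tool(
  hand=[0.4,-1,-1,-1,-1],
  linear=[
    [0,0,0],
    [0,0,0],
    [0,0,0],
    [0,0,0],
    [0,0,0],
  ],
  twist=[0,0,0,0,0],
)

```text
t: 20.95
eef_pos: [0.4335, -0.199, 0.0554]
eef_rot: [[0.969, 0.248, 0.002], [0.248, -0.969, -0.001], [0.002, 0.001, -1.0]]
contact_force: [0.0, 1.5, 4.9]
width: 0.437
grasp_force: 30.0
```

Emit:
servo_tool(
  hand=[-1,-1,-1,-1,-1],
  linear=[
    [0,0,0],
    [0,0,-20],
    [0,0,-40],
    [0,0,-45],
    [0,0,-40],
  ],
  twist=[0,0,0,0,0],
)

```text
t: 21.45
eef_pos: [0.4324, -0.1987, 0.2013]
eef_rot: [[0.969, 0.248, 0.0], [0.248, -0.969, -0.0], [0.0, 0.0, -1.0]]
contact_force: [1.5, -0.3, -1.9]
width: 0.437
grasp_force: 30.0
```

Run:
```python
from h import *
plan(-105)
```

```text
pre [668.5  46.8 102. ]
t 21.45 at [ 432.4 -198.7  201.3] yaw 14.35 tool d [ 289.5 -179.4   99.4] w 38.0 F [ 1.5 -0.3 -1.9] g 30.0
tilted [622.   34.9 102. ]
t 21.45 at [ 432.4 -198.7  201.3] yaw 14.35 tool d [ 241.5 -179.4   99.3] w 38.0 F [ 1.5 -0.3 -1.9] g 30.0
out60 [514.    7.2 125.3]
t 21.45 at [ 432.4 -198.7  201.3] yaw 14.35 tool d [ 130.  -179.3   76. ] w 38.0 F [ 1.5 -0.3 -1.9] g 30.0
seat [552.9  17.2  67.9]
t 21.45 at [ 432.4 -198.7  201.3] yaw 14.35 tool d [ 170.1 -179.3  133.4] w 38.0 F [ 1.5 -0.3 -1.9] g 30.0
```

Emit:
servo_tool(
  hand=[-1,-1,-1,-1,-1],
  linear=[
    [29,-25,0],
    [29,-25,0],
    [29,-25,0],
    [29,-25,0],
    [29,-25,0],
  ],
  twist=[0,0,0,0,0],
)

```text
t: 21.95
eef_pos: [0.5427, -0.0405, 0.1993]
eef_rot: [[0.969, 0.248, 0.0], [0.248, -0.969, -0.0], [0.0, 0.0, -1.0]]
contact_force: [0.5, -0.8, -1.3]
width: 0.434
grasp_force: 30.0
```

Emit:
servo_tool(
  hand=[-1,-1,-1,-1,-1],
  linear=[
    [29,-25,0],
    [29,-25,0],
    [29,-25,0],
    [29,-25,0],
    [29,-25,0],
  ],
  twist=[0,0,0,0,0],
)

```text
t: 22.45
eef_pos: [0.6523, 0.1163, 0.199]
eef_rot: [[0.969, 0.247, -0.0], [0.247, -0.969, -0.0], [-0.0, 0.0, -1.0]]
contact_force: [-0.4, -0.1, -2.2]
width: 0.435
grasp_force: 30.0
```

Emit:
servo_tool(
  hand=[-1,-1,-1,-1,-1],
  linear=[
    [0,0,25],
    [0,0,25],
    [0,0,25],
    [0,0,24],
    [0,0,0],
  ],
  twist=[0,0,0,0,0],
)

```text
t: 22.95
eef_pos: [0.6491, 0.1144, 0.0963]
eef_rot: [[0.969, 0.248, -0.006], [0.248, -0.969, -0.001], [-0.007, -0.0, -1.0]]
contact_force: [0.2, 0.3, -1.7]
width: 0.435
grasp_force: 30.0
```

Emit:
servo_tool(
  hand=[-1,-1,-1,-1],
  linear=[
    [0,0,0],
    [-6,0,0],
    [-6,0,0],
    [-6,0,0],
  ],
  twist=[0,0,0,0],
)

```text
t: 23.35
eef_pos: [0.6348, 0.111, 0.1017]
eef_rot: [[0.969, 0.248, 0.003], [0.248, -0.969, 0.001], [0.003, 0.0, -1.0]]
contact_force: [2.3, 1.4, 0.3]
width: 0.438
grasp_force: 30.0
```

Run:
```python
from h import *
plan(-35)
```

```text
pre [651.1 114.6 102. ]
t 23.35 at [634.8 111.  101.7] yaw 14.36 tool d [16.7  0.6 -0.2] w 38.1 F [2.3 1.4 0.3] g 30.0
tilted [604.6 102.7 102. ]
t 23.35 at [634.8 111.  101.7] yaw 14.36 tool d [-31.3   0.6  -0.4] w 38.1 F [2.3 1.4 0.3] g 30.0
out60 [496.6  75.  125.3]
t 23.35 at [634.8 111.  101.7] yaw 14.36 tool d [-142.8    0.6  -24. ] w 38.1 F [2.3 1.4 0.3] g 30.0
seat [535.5  85.   67.9]
t 23.35 at [634.8 111.  101.7] yaw 14.36 tool d [-102.8    0.6   33.5] w 38.1 F [2.3 1.4 0.3] g 30.0
```

Emit:
servo_tool(
  hand=[-1,-1,-1,-1,-1],
  linear=[
    [-6,0,0],
    [-6,0,0],
    [-6,0,0],
    [-6,0,0],
    [-6,0,0],
  ],
  twist=[0,0,0,0,0],
)

```text
t: 23.85
eef_pos: [0.6045, 0.1032, 0.1]
eef_rot: [[0.969, 0.248, -0.0], [0.248, -0.969, -0.0], [-0.0, -0.0, -1.0]]
contact_force: [2.0, 1.1, -2.7]
width: 0.436
grasp_force: 30.0
```

Emit:
servo_tool(
  hand=[-1,-1,-1,-1,-1],
  linear=[
    [0,0,0],
    [0,0,-10],
    [0,0,-20],
    [0,0,-25],
    [0,0,-25],
  ],
  twist=[0,0,0,0,0],
)

```text
t: 24.35
eef_pos: [0.6043, 0.1033, 0.181]
eef_rot: [[0.969, 0.248, -0.002], [0.248, -0.969, -0.0], [-0.002, -0.0, -1.0]]
contact_force: [1.6, 0.0, -1.2]
width: 0.441
grasp_force: 30.0
```

Emit:
servo_tool(
  hand=[-1,-1,-1,-1],
  linear=[
    [0,23,0],
    [0,24,0],
    [0,23,0],
    [0,0,0],
  ],
  twist=[0,0,0,0],
)

```text
t: 24.75
eef_pos: [0.6227, 0.0308, 0.18]
eef_rot: [[0.97, 0.243, -0.002], [0.243, -0.97, -0.002], [-0.002, 0.002, -1.0]]
contact_force: [0.8, -0.2, -1.1]
width: 0.446
grasp_force: 30.0
```

Emit:
servo_tool(
  hand=[-1,-1,-1,-1,-1],
  linear=[
    [-22,0,0],
    [-22,0,0],
    [-22,0,0],
    [-22,0,0],
    [-22,0,0],
  ],
  twist=[0,0,0,0,0],
)

```text
t: 25.25
eef_pos: [0.5145, 0.0088, 0.1803]
eef_rot: [[0.969, 0.249, -0.001], [0.249, -0.969, 0.0], [-0.001, -0.001, -1.0]]
contact_force: [0.5, -0.5, -0.9]
width: 0.434
grasp_force: 30.0
```

Emit:
servo_tool(
  hand=[-1,-1,-1,-1,-1],
  linear=[
    [0,0,19],
    [0,0,19],
    [0,0,19],
    [0,0,0],
    [0,0,0],
  ],
  twist=[0,0,0,0,0],
)

```text
t: 25.75
eef_pos: [0.5157, 0.0088, 0.1236]
eef_rot: [[0.969, 0.248, -0.001], [0.248, -0.969, 0.0], [-0.001, -0.001, -1.0]]
contact_force: [0.6, 0.7, -0.3]
width: 0.438
grasp_force: 30.0
```

```bash
cat >> h.py <<'E'
def blob(f,col):
    im=cv2.cvtColor(cv2.imread(f),cv2.COLOR_BGR2HSV); m=cv2.inRange(im,(rg[col][0],100,40),(rg[col][1],255,255))
    for c in cv2.findContours(m,0,1)[0]:
        if cv2.contourArea(c)>300: print(f,col,cv2.boundingRect(c),np.round(cv2.minAreaRect(c),1).tolist() if 0 else cv2.contourArea(c))
E
python3 - <<'E'
from h import *
plan(-105); snap('wrist','w12.png'); blob('pics/w12.png','blue'); blob('pics/w9.png','yellow')
E
```

```text
pre [668.5  46.8 102. ]
t 25.75 at [515.7   8.8 123.6] yaw 14.39 tool d [157.5   1.1  21.5] w 38.1 F [ 0.6  0.7 -0.3] g 30.0
tilted [622.   34.9 102. ]
t 25.75 at [515.7   8.8 123.6] yaw 14.39 tool d [109.5   1.1  21.5] w 38.1 F [ 0.6  0.7 -0.3] g 30.0
out60 [514.    7.2 125.3]
t 25.75 at [515.7   8.8 123.6] yaw 14.39 tool d [-2.   1.1 -1.6] w 38.1 F [ 0.6  0.7 -0.3] g 30.0
seat [552.9  17.2  67.9]
t 25.75 at [515.7   8.8 123.6] yaw 14.39 tool d [38.2  1.1 55.7] w 38.1 F [ 0.6  0.7 -0.3] g 30.0
pics/w12.png blue (228, 208, 65, 57) 2992.5
pics/w12.png blue (231, 156, 58, 43) 1337.0
pics/w9.png yellow (229, 244, 59, 21) 430.5
pics/w9.png yellow (229, 205, 63, 45) 1847.5
pics/w9.png yellow (231, 155, 57, 40) 890.0
```

The blue jar sits in the grip just as the yellow one did. Inserting it.

Emit:
servo_tool(
  hand=[-1,-1,-1,-1,-1],
  linear=[
    [3.8,1,5.5],
    [3.8,0,5.5],
    [3.8,0,5.5],
    [3.8,0,5.5],
    [3.8,0,5.5],
  ],
  twist=[0,0,0,0,0],
)

```text
t: 26.3
eef_pos: [0.5349, 0.0122, 0.0951]
eef_rot: [[0.969, 0.248, -0.0], [0.248, -0.969, 0.0], [-0.0, -0.0, -1.0]]
contact_force: [-0.2, -0.9, -1.3]
width: 0.435
grasp_force: 30.0
```

Emit:
servo_tool(
  hand=[-1,-1,-1,-1],
  linear=[
    [3.8,0,5.5],
    [3.8,0,5.5],
    [3.8,0,5.5],
    [3,0,4.3],
  ],
  twist=[0,0,0,0],
)

```text
t: 26.7
eef_pos: [0.5485, 0.0157, 0.0743]
eef_rot: [[0.969, 0.248, -0.001], [0.248, -0.969, -0.0], [-0.001, -0.0, -1.0]]
contact_force: [-18.4, -4.3, 23.9]
width: 0.436
grasp_force: 30.0
```

Run:
```python
from h import *
plan(-105)
```

```text
pre [668.5  46.8 102. ]
t 26.7 at [548.5  15.7  74.3] yaw 14.36 tool d [123.9  -0.4 -27.8] w 38.0 F [-18.4  -4.3  23.9] g 30.0
tilted [622.   34.9 102. ]
t 26.7 at [548.5  15.7  74.3] yaw 14.36 tool d [ 75.9  -0.4 -27.7] w 38.0 F [-18.4  -4.3  23.9] g 30.0
out60 [514.    7.2 125.3]
t 26.7 at [548.5  15.7  74.3] yaw 14.36 tool d [-35.6  -0.3 -50.9] w 38.0 F [-18.4  -4.3  23.9] g 30.0
seat [552.9  17.2  67.9]
t 26.7 at [548.5  15.7  74.3] yaw 14.36 tool d [ 4.6 -0.4  6.4] w 38.0 F [-18.4  -4.3  23.9] g 30.0
```

Emit:
servo_tool(
  hand=[0.25,0.25,0.25,0.25,0.25],
  linear=[
    [-1,0,-1.5],
    [0,0,0],
    [0,0,0],
    [0,0,0],
    [0,0,0],
  ],
  twist=[0,0,0,0,0],
)

```text
t: 27.2
eef_pos: [0.5477, 0.0154, 0.0766]
eef_rot: [[0.969, 0.248, 0.0], [0.248, -0.969, 0.0], [0.0, 0.0, -1.0]]
contact_force: [0.8, 1.2, 0.3]
width: 0.62
grasp_force: 0.0
```

Emit:
servo_tool(
  hand=[0.25,0.25,0.25,0.25,0.25],
  linear=[
    [0,0,-15],
    [0,0,-30],
    [0,0,-40],
    [0,0,-40],
    [0,0,-20],
  ],
  twist=[0,0,0,0,0],
)

```text
t: 27.7
eef_pos: [0.5489, 0.0158, 0.2265]
eef_rot: [[0.969, 0.248, 0.005], [0.248, -0.969, 0.0], [0.005, 0.001, -1.0]]
contact_force: [0.1, 0.2, -0.3]
width: 0.625
grasp_force: 0.0
```

Emit:
servo_tool(
  hand=[0.25,0.25,0.25,0.25,0.25],
  linear=[
    [-20,40,0],
    [-20,40,0],
    [-20,40,0],
    [-20,40,0],
    [-20,40,0],
  ],
  twist=[0,0,0,0,0],
)

```text
t: 28.2
eef_pos: [0.4998, -0.2048, 0.2229]
eef_rot: [[0.969, 0.248, 0.002], [0.248, -0.969, -0.001], [0.001, 0.001, -1.0]]
contact_force: [0.2, -0.4, 0.2]
width: 0.627
grasp_force: 0.0
```

Run:
```python
from h import *
from rack import face,proj
to(.5,-.2,.2); im=snap('top','t13.png'); snap('scene','s13.png')
hsv=cv2.cvtColor(im,cv2.COLOR_RGB2HSV)
p=[547.9,124.3,68.,.251,-7.]
for col,w in(('green',35),('yellow',-35),('blue',-105)):
    m=cv2.inRange(hsv,(rg[col][0],110,40),(rg[col][1],255,255)); m[:,300:]=0; m[:140]=0; m[250:]=0
    c=max(cv2.findContours(m,0,1)[0],key=cv2.contourArea); u,v=cv2.minEnclosingCircle(c)[0]
    print(col,'seen',np.round([u,v],1),cv2.contourArea(c),'expected cap top',[np.round(proj(face(p,-7-d,w,58)/1000),1) for d in (0,2.5)],'8mm out',np.round(proj(face(p,-7,w,66)/1000),1))
```

```text
t 28.2 at [ 499.8 -204.8  222.9] yaw 14.38 tool d [ 1.3 -4.6 22.9] w 54.6 F [ 0.2 -0.4  0.2] g 0.0
green seen [209.4 213. ] 189.0 expected cap top [array([208.7, 212.5]), array([209. , 213.4])] 8mm out [208.9 214. ]
yellow seen [239.  203.2] 200.5 expected cap top [array([238.2, 203.4]), array([238.4, 204.3])] 8mm out [238.6 204.8]
blue seen [267.8 194.6] 201.5 expected cap top [array([267.3, 194.4]), array([267.6, 195.4])] 8mm out [268.  195.7]
```

```bash
python3 -c "
from station import ctrl
print(ctrl.finish_job())"
```

```text
the job is handed in; nothing more can be done
None
```

The green, yellow and blue jars were set in that order in pockets two, three and four, cap outwards and released, and I handed the job in at about 28 s. In the last overhead picture each cap lies within 1 pixel of where a fully seated jar should be; the hand-in gave no verdict.

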